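# Load and pin a leaf drill jig

## Task

Load the aluminium block into the pocket of the drill jig and swing the hinged leaf down onto it. Then take the locating pin with the round knurled knob (not the T-handled key) from the wooden stand, push it right down through the hole in the leaf and on into the base, and finish still gripping the pin by its knob and pressing it down, so that its collar keeps the sprung leaf fully shut for drilling; do not let go, and leave the other things on the bench where they are.

Things in the scene. Friction and masses are not known exactly. Their poses are not given: they have to be found in the camera images.
- alu_block: Bare milled aluminium block, 55 (its x) x 67 (its y) x 30 mm high, lying flat on the bench, 0.13 to 0.25 kg. Origin: centre of its underside, z up. Between it and the jig the lathe's cross-slide crank juts out over the bench (y = 0.03 to 0.11 m, from x = 0.475 m on): the crank's wheel reaches 0.19 m high, the tool post behind it 0.23 m; pass above or in front.
- jig: Drill jig fixed to the bench: dark steel base 172 (its x, -89 to +83) x 100 (y) x 30 mm high. Origin: on the bench under the middle of its pocket, z up. At the -x end a lug (36 x 50 mm, centred at x = -72) rises to z = 55. At the +x end two cheeks (y = -45 to -32 and 32 to 45) rise to z = 74 and carry the leaf's hinge.
- jig_pocket (a point): Centre of the pocket's floor, jig x = y = 0, z = 20 mm; axes as the jig's. The pocket in the base's top is 10 mm deep, 71 mm along x and 59 mm along y: 2 mm more than the block on every side. The block's origin belongs here, with its y axis along the jig's x axis (either way round); it then stands 20 mm proud of the base.
- jig_hole (a point): Centre of the mouth of the base's pin hole (12.5 mm wide, straight down through the lug), on top of the lug: jig x = -72, z = 55 mm.
- leaf (a joint): Hinge angle of the leaf, rad: 0 fully shut (level, on the lug), growing as its free end swings up and over to jig +x; starts leaning back at 1.8 to 2.05, end stop 2.2. Aluminium plate 60 wide, 12 thick, reaching 156 mm from the hinge axis (thumb tab to 174), 0.3 kg; shut, it lies at z = 55 to 67. A stiff hinge (0.2 N m): the leaf stays where it is left.
- leaf_hinge (a point): Middle of the leaf's hinge axis (jig x = 66, z = 61 mm; runs along jig y); axes as the jig's. Under the leaf, 66 mm from this axis, a sprung foot (5 mm travel, 4 N/mm) meets the block at about 0.075 rad; let go, the leaf springs back to about 0.06 rad. About 10 N down at the pin hole shuts it fully.
- leaf_hole (a point): Centre of the leaf's pin hole (12.5 mm wide, straight through) on the outer face, which is the top when shut; 138 mm from the hinge axis. Turns with the leaf; its z is the outer face's normal.
- pin: Steel locating pin, 0.13 kg, upright in one of the stand's holes. Origin: on its axis under the collar, z up. Above it: collar 30 mm across, 5 mm thick; round knurled knob 22 mm across from z = 5 to 39 mm, to grip by. Below: shank 10 mm across, 46 mm long, end chamfered. Pushed home, its origin is on the leaf's outer face.
- pin_tip (a point): Centre of the lower end of the pin's shank, 46 mm below the pin's origin.
- t_key: T-handled hexagon key in the other hole of the stand: not needed, leave it. Origin: on its axis at the stand's top; its cross bar (64 mm long, 12 mm thick, along its x axis) is centred 36 mm above.
- stand: Light wooden block 150 (its x) x 56 (its y) x 55 mm high, fixed to the bench; two holes 11.8 mm wide at x = -40 and +40 mm in the top. Origin: centre of its underside. Pin and key may be in either hole.
- twist_drill: Loose dark twist drill, 84 mm, lying on the bench: leave it. Origin: centre of its underside.
- dial_gauge: Loose dial gauge, 104 x 62 x 18 mm, lying on the bench: leave it. Origin: centre of its underside.
Mind the look-alikes: they are no part of the job. Of the things that look like the alu_block, the smaller one is meant.

How it is judged:
On the way, in this order (a step that is already met when the one before it is completed fails the run):
1. the block is seated flat in the pocket and released, the leaf still open (horizontal distance between alu_block and jig_pocket below 0.006 m and z of alu_block in the frame of jig_pocket below 0.0025 m and angle between the z axis of alu_block and the z axis of jig, either way round below 0.06 rad and contact force between alu_block and the fingers below 0.2 N and value of joint leaf above 0.3 rad), for 0.2 s.
2. the leaf is down on the seated block (value of joint leaf below 0.11 rad and z of alu_block in the frame of jig_pocket below 0.0025 m), for 0.1 s.
3. the pin is through the leaf's hole and in the base's hole (horizontal distance between pin_tip and jig_hole below 0.004 m and z of pin_tip in the frame of jig_hole below -0.005 m and value of joint leaf below 0.13 rad), for 0.1 s.
At the end, for the whole second after the job is handed in: Leaf under 0.02 rad; block flat in the pocket (within 6 mm of centre, under 2.5 mm off the floor); pin upright, still, tip 30 mm or more into the base's hole, within 4 mm of its axis; fingers grip it (over 3 N) and it presses on the jig (over 4 N) (value of joint leaf below 0.02 rad and horizontal distance between pin_tip and jig_hole below 0.004 m and z of pin_tip in the frame of jig_hole below -0.03 m and angle between the z axis of pin and the z axis of jig, either way round below 0.1 rad and contact force between pin and the fingers above 3 N and contact force between pin and jig above 4 N and linear speed of pin below 0.02 m/s and horizontal distance between alu_block and jig_pocket below 0.006 m and z of alu_block in the frame of jig_pocket below 0.0025 m and angle between the z axis of alu_block and the z axis of jig, either way round below 0.06 rad); the arm keeps its last pose, push and grip.
It fails at once if the T-handled key, the twist drill or the dial gauge shifted by more than 3 cm (distance of any of t_key, twist_drill, dial_gauge from where it was at the start of the episode above 0.03 m).
It also fails if it takes over 72 s, if anything falls off the work surface, if the arm or the gripper's body presses on something with over 40 N, if the wrist force passes 120 N, or if a joint passes its speed limit or range.

## Robot

A 7-joint arm with a two-finger parallel gripper is mounted at the origin on a cart in front of the work surface, level with it; the furniture and walls round the work are solid. World frame = base frame: x ahead of the robot, y to its left, z up, the work surface at z = 0. Lengths are in m, angles in rad, forces in N, time in s.
With the tool pointing down it reaches from about 0.425 to 0.925 m from the base axis. Payload 6.8 kg.
Tool frame: the origin (TCP) lies on the centre line of the jaws, within the pads' length; the fingertips stand 8 mm ahead of it and the grasp point (between the pads) lies 11 mm behind it (bot.tips_ahead is the distance from the TCP to the fingertips, in m); z points along the fingers, y is the line along which they close (so a half turn about z gives the same grasp; the last joint's range is limited). The gripper opens to 85 mm and grips with 20 to 120 N. Pads are 22 mm wide; open, the fingers measure 114 mm over their backs; the gripper's body (76 mm by 85 mm) begins 54 mm behind the grasp point. The pads swing forward as they close: fully open they stand 13 mm farther back than shut.
Start: joints at [-1.316, 0.477, 0.022, 1.555, -0.011, 1.109, -0.083], TCP at [0.24, 0.631, 0.239] pointing down, gripper open.
Joint ranges: [-2.96, 2.96], [-0.34, 2.1], [-1.41, 1.46], [0.24, 2.44], [-1.37, 4.51], [0.17, 1.92], [-2.96, 2.96]. Speed limits (rad/s): [2.39, 2.39, 3.14, 3.14, 3.14, 3.14, 3.14].

## Interface

Orientations are given as a unit quaternion [w, x, y, z].
In Python, from station import bot gives the robot as it stands.
- The arm moves only by the tool send_rows, never from a script. Its argument "deltas" is text: rows parted by semicolons, each of 4 numbers parted by spaces: the shift along the tool's x, y, z in m, then the turn about the tool's z in degrees. In form: x y z spin; .... A call has 1 to 5 rows; each row is the pose to reach, as a shift and turn from the pose commanded when the call began, along the tool's axes at that moment; what a row does not reach only later rows make up. A row lasts 1/10 s, in which the tool goes at most 50 mm and 8.59 degrees, less where a joint would pass 70% of its speed; a pose out of reach is approached as far as the arm can. A call with a gripper value outside its range is refused whole. "claw" is the opening, from 0 (shut) to 1 (fully open), set as the call begins (left out, the last holds). The fingers move at their own pace and stop on an object; "force" is the grip in N (left out, the last holds). Time passes only in rows, so rows that repeat a pose let the fingers close. It gives the time, the measured TCP pose, the force, the opening and the grip force at its end, in the units of the state.
- bot.get_obs(): the state, without advancing time (a new reading comes with each control period).
- bot.read_camera(name): name is "scene" or "top"; returns a dict with "img" (400x640x3 uint8, red, green, blue), "depth" (400x640 float32, m along the optical axis (not along the pixel's ray), 0 where there is no reading), "fx", "fy", "cx", "cy" (pixels), "camera_from_world" (4x4, takes a point from world to camera coordinates). Camera axes: x right, y up, looking along -z (the intrinsics and any distortion apply to the point x, -y, -z); pixel columns grow to the right and rows downward; lengths in m; the calibration is good to about 2 mm. A picture is of the moment at which its call begins.
- bot.hand_in(): hands the job in; it is judged then, once.
Trained networks look in a picture, given as the dict that the camera call returned (one of the last four; its "shot" number tells which), for a name from the list of things; names that differ only in an ending like _2 or _b are one class to them, and where a whole thing is asked for, a point or a joint stands for the part that bears it (a point fixed in the world has none). Each returns a list of dicts, best first, with "confidence" (0 to 1); they miss things now and then, are a little off and sometimes report something else, mostly with a low value. They report only what shows in the picture. A call takes as long as a camera call. They do not tell look-alikes from the thing itself.
- bot.masks_of(picture, query): "mask" (400x640 bool, what is visible of it).
- bot.landmark_of(picture, query): "xyz" ([x, y, z] in m, in world coordinates, good to about 4 mm: a listed point, or the origin of a listed thing).
The state is a dict: "t": time; "q": joint angles; "joint_vel": joint speeds; "joint_torque": joint torques, N m; "eef_pos": TCP position; "tool_rot": TCP orientation; "contact_force": force on the tool from outside, world axes, zero at the start; "torque": the same for the moment, N m; "gripper_width": opening from 0.0 (shut) to 1.0 (fully open); "grasp_force": force on a finger pad.
Only numpy, scipy, OpenCV 4.12 (cv2) and the standard library are available. Lean on these libraries where they do the work, as an engineer would, in place of code of your own. Each camera call takes 0.05 s, during which the arm holds its last target. There are 200 camera calls.

## Working session

There is one attempt and no reset: what is moved stays moved. The work goes in short steps, Python scripts to look and compute and a tool call to move; the robot and the scene stay as the last step left them, time stands still between calls to the robot, and variables do not carry over. Pictures are saved under pics/ and viewed, at most 10 in all, crops included, and the job is handed in when it is done.

Besides the shell and the picture viewer there is one more tool, called as name(argument=value, ...), one argument or row to a line, values as JSON. send_rows: Moves the arm, as the interface text tells. Its arguments: {"type":"object","properties":{"deltas":{"type":"string"},"claw":{"type":"number"},"force":{"type":"number"}},"required":["deltas"]}

```bash
mkdir -p pics; ls
cat > h.py <<'E'
import numpy as np, cv2
from station import bot
def pix2w(p,mask_or_uv):
    d=p["depth"]
    if getattr(mask_or_uv,'dtype',None)==bool: v,u=np.nonzero(mask_or_uv&(d>0))
    else: u,v=np.array(mask_or_uv).T
    z=d[v,u]; c=np.stack([(u-p["cx"])/p["fx"]*z,-(v-p["cy"])/p["fy"]*z,-z,np.ones_like(z)])
    return (np.linalg.inv(p["camera_from_world"])@c)[:3].T
def w2pix(p,x):
    c=p["camera_from_world"]@np.append(x,1); return (p["cx"]+p["fx"]*c[0]/-c[2],p["cy"]-p["fy"]*c[1]/-c[2])
def save(p,n,crop=None,s=1):
    im=p["img"][:,:,::-1]
    if crop: im=im[crop[1]:crop[3],crop[0]:crop[2]]
    cv2.imwrite(f"pics/{n}.png",cv2.resize(im,None,fx=s,fy=s,interpolation=cv2.INTER_CUBIC))
E
python3 - <<'E'
from h import *
np.set_printoptions(precision=4,suppress=True)
ps={n:bot.read_camera(n) for n in("scene","top")}
im=np.vstack([cv2.resize(ps[n]["img"],None,fx=.75,fy=.75,interpolation=cv2.INTER_AREA) for n in ps])
cv2.imwrite("pics/a.png",im[:,:,::-1])
for n,p in ps.items():
    print(n,p["fx"],np.linalg.inv(p["camera_from_world"])[:3,3],[k for k in p])
    for q in["alu_block","jig","jig_pocket","jig_hole","leaf_hinge","leaf_hole","pin","pin_tip","t_key","stand","twist_drill","dial_gauge"]:
        for r in bot.landmark_of(p,q)[:3]: print(q,r["confidence"],np.array(r["xyz"]),np.round(w2pix(p,r["xyz"])))
print(bot.get_obs())
E
```

```text
pics
scene 481.3699287055476 [-0.2507  0.5952  1.319 ] ['img', 'depth', 'fx', 'fy', 'cx', 'cy', 'camera_from_world', 'shot']
alu_block 0.76 [ 0.449  -0.0147 -0.0019] [322. 221.]
jig 0.77 [ 0.4668  0.3084 -0.0022] [238. 271.]
jig_pocket 0.98 [0.465  0.3075 0.0205] [238. 268.]
jig_hole 0.55 [0.455  0.2325 0.0541] [259. 251.]
leaf_hinge 0.98 [0.4728 0.3701 0.0604] [217. 271.]
pin 0.6 [ 0.5024 -0.3725  0.0535] [389. 152.]
twist_drill 0.53 [ 0.5029 -0.3704  0.0537] [388. 152.]
twist_drill 0.45 [ 0.4175  0.1136 -0.0004] [297. 248.]
top 484.2791785916069 [0.2941 0.0042 1.3418] ['img', 'depth', 'fx', 'fy', 'cx', 'cy', 'camera_from_world', 'shot']
alu_block 0.7 [ 0.4475 -0.013   0.0025] [319. 225.]
alu_block 0.58 [ 0.4253 -0.1267  0.0021] [360. 234.]
jig 0.95 [0.4626 0.3027 0.0013] [205. 217.]
jig 0.53 [ 0.4252 -0.1296  0.0033] [361. 234.]
jig_pocket 0.63 [0.4666 0.3025 0.018 ] [204. 215.]
jig_hole 0.81 [0.4549 0.2368 0.0531] [226. 218.]
jig_hole 0.68 [0.419  0.1105 0.0027] [274. 234.]
jig_hole 0.5 [ 0.5314 -0.296   0.0529] [424. 194.]
leaf_hinge 0.88 [0.4712 0.3722 0.0643] [174. 211.]
leaf_h
[... 173 characters left out ...]
] [423. 195.]
stand 0.59 [ 0.5127 -0.3316  0.0022] [432. 204.]
twist_drill 0.55 [0.4224 0.1094 0.0046] [274. 233.]
dial_gauge 0.92 [ 0.5735 -0.1432 -0.0021] [366. 182.]
{'t': 1.3, 'q': array([-1.3161,  0.477 ,  0.0224,  1.5555, -0.0115,  1.1093, -0.0831]), 'joint_vel': array([ 0.0003, -0.0009,  0.0003,  0.0013, -0.0019, -0.0013,  0.0005]), 'joint_torque': array([  0.0006, -59.6334,   1.6064, -28.1546,   0.0124,   0.0013,
         0.    ]), 'eef_pos': array([0.2396, 0.6311, 0.2393]), 'tool_rot': array([-0.    ,  0.1804,  0.9836,  0.    ]), 'contact_force': array([ 0.2861,  0.0761, -0.2269]), 'torque': array([ 0.0078, -0.0157,  0.0186]), 'grasp_force': 0.0, 'gripper_width': 0.9987409564321204}
```

View pics/a.png

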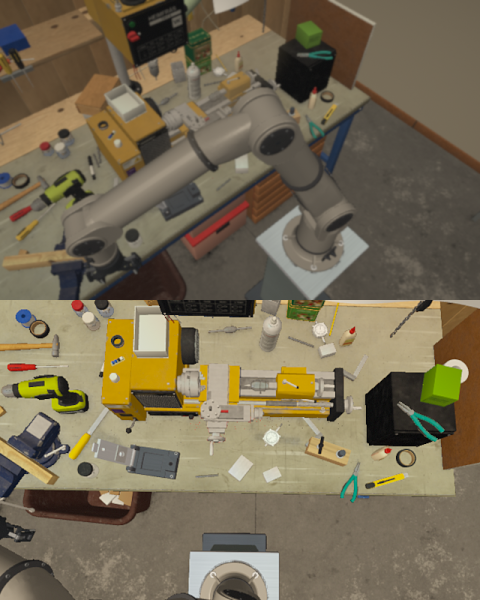

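Run:
```python
from h import *
np.set_printoptions(precision=4,suppress=True)
p=bot.read_camera("top"); s=bot.read_camera("scene")
save(p,"b",(300,170,500,260),4)
save(p,"c",(110,170,290,260),4)
for q in["alu_block","stand","pin","t_key","jig","leaf","twist_drill","dial_gauge"]:
  for nm,c in(("top",p),("scene",s)):
    for r in bot.masks_of(c,q)[:3]:
        m=r["mask"]; X=pix2w(c,m)
        z=np.percentile(X[:,2],[5,50,95])
        k=X[abs(X[:,2]-np.percentile(X[:,2],85 if q in("stand","alu_block") else 50))<.006]
        (cx,cy),(w,h),a=cv2.minAreaRect((k[:,:2]*1000).astype(np.float32))
        vu=np.argwhere(m).mean(0)
        print(q,nm,round(r["confidence"],2),m.sum(),"px",vu[::-1],"z",z,"rect",np.array([cx,cy,w,h,a]))
```

```text
alu_block top 0.74 587 px [320.9744 223.2044] z [0.0375 0.0422 0.0466] rect [448.5706 -17.9715  53.3848  79.6808  52.8671]
alu_block top 0.69 333 px [362.3634 232.1502] z [0.0202 0.0308 0.0345] rect [ 428.7879 -131.9823   39.8937   58.2316   25.6431]
alu_block scene 0.67 387 px [321.938 219.615] z [0.0051 0.0392 0.0449] rect [443.698   -9.2759  54.6131  77.6439  55.2259]
stand top 0.92 1188 px [436.4764 202.0833] z [0.0127 0.0549 0.06  ] rect [ 516.1936 -335.7607  150.7967   57.3835   71.5618]
stand top 0.24 1325 px [151.6075 202.96  ] z [0.0694 0.1469 0.205 ] rect [482.1824 433.806   18.4694  59.1833  81.1738]
stand scene 0.64 84 px [395.7857 155.381 ] z [0.0209 0.0512 0.0574] rect [ 480.8253 -385.6917   24.9962   45.0303   37.0669]
pin top 0.72 123 px [427.8049 192.2439] z [0.0619 0.0959 0.1009] rect [ 529.5025 -297.1254   16.6994   60.9392   82.2912]
pin top 0.48 105 px [454.1238 204.381 ] z [0.0588 0.0895 0.098 ] rect [ 501.25   -372.3019   20.1253   17.0092   73.208 ]
pin scene 0.51 54 px [388.7963 148.4444] z [0.0604 0.0815 0.0949] rect [ 498.3815 -362.1665   17.1868   11.8973 
[... 526 characters left out ...]
591] z [0.0089 0.029  0.0725] rect [460.0594 306.2075 172.8993  97.8977  84.7234]
leaf top 0.87 1353 px [151.7339 202.8477] z [0.0691 0.1467 0.2056] rect [477.5905 398.8991  25.9263  59.6152  80.9787]
leaf scene 0.52 121 px [215.5455 273.5372] z [0.0302 0.0804 0.6192] rect [453.9955 379.0172  18.4064  30.5653  43.8948]
twist_drill scene 0.57 11 px [304.3636 240.1818] z [0.0045 0.0077 0.0103] rect [421.5292  80.011    7.6189  13.3455  27.2893]
dial_gauge top 0.69 3627 px [185.9733 211.1277] z [0.018  0.0346 0.1969] rect [465.4089 298.1878 172.6722  99.5568  82.877 ]
dial_gauge top 0.64 403 px [362.9007 181.8139] z [0.0033 0.0173 0.0229] rect [ 575.7708 -132.4962   59.1295   75.2053   85.6699]
```

View pics/b.png

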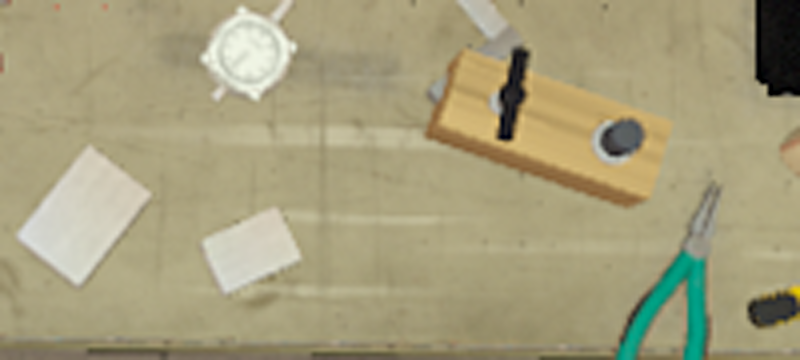

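View pics/c.png

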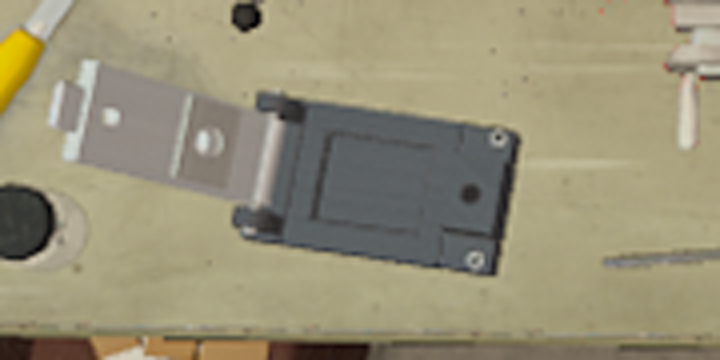

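Run:
```python
from h import *
np.set_printoptions(precision=4,suppress=True,linewidth=200)
p=bot.read_camera("top")
vv,uu=np.mgrid[0:400,0:640]
X=pix2w(p,np.stack([uu.ravel(),vv.ravel()],1)).reshape(400,640,3)
print("bench z",np.median(X[240:246,300:420,2]))
print((X[220:246,348:378,2]*1000).astype(int))
print((X[206:246:2,300:342:2,2]*1000).astype(int))
im=p["img"]
big=cv2.resize(im[40:120,400:500],None,fx=4,fy=4,interpolation=cv2.INTER_CUBIC)
blk=cv2.resize(im[200:250,300:400],None,fx=4,fy=4,interpolation=cv2.INTER_CUBIC)
cv2.imwrite("pics/d.png",np.vstack([big,blk])[:,:,::-1])
```

```text
bench z 0.0008015674670991402
[[   2   -2    1   -1    3    0    2    3   -1    0   -2   -2    4   -4    0    3    1    2    3   -2    0   -3    3    0    4    5    3   -1    3    0]
 [   1    0    3   -4    1    0    3    0    0   -2   -2    4   -6    2   -3    0   -2    4    1   -1   -2   31    1    2    0   -1    0    0   -1    0]
 [   4    4    0    9   -2    0   -3   -2    1   -1    2    2    0    0   -1    1   -2    4    2   29   31   32    0    0   -1    1    2    0    0    4]
 [  -4    0   -1   -1    0    5   -2   -3    0    3   -2   -2    0   -1    0    2   29   33   28   32   33   31   33    0    4    2   -1   -6    0    6]
 [  -2    0    0    2    5    0 1341    3    2    2    6    0    0    1   28   28   32   26   28   30   30   30   29    1    0    4    5    0    1    0]
 [  -1    3   -2    4    5    5   -2    0    0    0    1    0   28   28   29   33   27   32   29   29   32   29   33   32   -1    6   -1    1    1   -1]
 [   1    1    0    0    6    0    0    4    4   -2   33   30   30   35   28   31   31   30   32   30   30   33   26   25    1    4    2   -2    0   -3]
[... 3529 characters left out ...]
44 39 48 39 38 42 45 42 40 -1 -2  0 -3]
 [-1  5  0 40 41 38 40 45 40 45 42 40 42 43 43 40  9  0  2  6  0]
 [ 0  0 37 43 40 41 34 43 39 41 39 40 40 41 43 35 -2 -2 -1  5  1]
 [ 4 -2  2 36 39 46 39 46 39 47 43 42 44 44 41 -3  2 -2  1  0 -1]
 [ 0  3 -5 -1 24 44 47 36 44 37 45 41 40 40  4 -2 -2  1  0  3  1]
 [ 7  3  8 -2  1 15 45 42 35 44 45 39 42  2 -1  3 -4 -2  0  3 -1]
 [ 4  1  3 -1  1 -1  0 48 39 43 35 45 14 -1  4  0  3  1  2  6 -5]
 [-6  1  0 -3  2  0  3  0 37 45 37 39  2  0  2 -1 -6  2  0  1  0]
 [-4 -4  1  2  2  4  0  1 -3 26 44 -1  1  6 -2  1  0  2  5  3  0]
 [ 0  0 -3  0 -3 -1 -1 -2 -2 -1 -1  4  2  0 -1  2 -2 -4  0  0  0]
 [ 0  3  0  3 -4  1  3 -3 -1 -4  0 -2  1 -2 -3  0  0 -2  0  3  0]]
```

View pics/d.png

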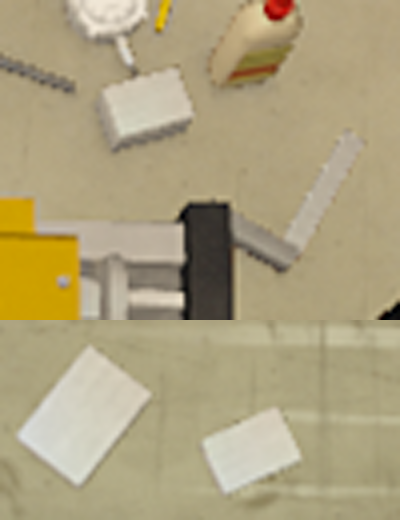

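Run:
```python
from h import *
np.set_printoptions(precision=4,suppress=True,linewidth=220)
ps=[bot.read_camera("top") for _ in range(6)]
p=dict(ps[-1]); D=np.stack([q["depth"] for q in ps]); p["depth"]=np.median(D,0).astype(np.float32)
vv,uu=np.mgrid[0:400,0:640]
X=pix2w(p,np.stack([uu.ravel(),vv.ravel()],1)).reshape(400,640,3)
print(p["fx"],p["fy"],p["cx"],p["cy"])
print("jig map, cols 168..240, rows 190..240 (mm)")
for r in range(192,240): print(r,' '.join('%3d'%k for k in X[r,168:242,2]*1000))
np.save("X.npy",X)
# rear block
print(X[58:78:2,422:452:2,2]*1000)
# blocks refined
for lo,hi,sl in((.02,.04,(slice(215,248),slice(345,380))),(.03,.055,(slice(200,246),slice(298,342)))):
    Y=X[sl].reshape(-1,3); k=Y[(Y[:,2]>lo)&(Y[:,2]<hi)]
    print(cv2.minAreaRect((k[:,:2]*1000).astype(np.float32)),k[:,2].mean(),len(k),np.median(k,0))
```

```text
484.2791785916069 484.2791785916069 325.166317854614 197.87008353050518
jig map, cols 168..240, rows 190..240 (mm)
192   0   1   2   0   0   1   0  -1  -1   0  67  66  65   0   2   1   0   0   0   2   1   1   4   0   0   0   2   0   0   2  -1  -1   0   0  -1   0   2   0   0   0   0   0   0   0   0   2   0   1  -1   0  -1   0   1  -1  -2   0   0   0   1   0   0   0   2   3   0   1   0   1   0   0   1   0   0   0
193   0   0   1  -1   1   0  66  70  73  75  75  75  73  71  -1  -1  -2   0   0  -1  -1   1   0  -1   0   0   0   0   1   1   1   0  -1   1   2  -2   1   0  -2   0   0   0  -1   2   0   1   1   1   0   0   0  -1   1   1  -1   1  -2   0   1   0   0  -1   3   0   2   0   0   0   2   0   0   2   1   0
194   0   1   0   0   3   0  68  72  74  72  74  73  72  71  67  64  28  29  27  -1   0   1   1   1   0   1   0   0   0   0   2   1   0   1   0   2   0   0   0   2   0   0   1   2   0   0   1   2   0  -1   0   0   0   0   0  -1   0   0  -1   0   0   0   1   0   0  -1   1   0   1   1   0   0   3   0
195   0   0  -1   3   0   0  70  75  72  73  74  73  71  70  69  63  58  45  30  27  
[... 14249 characters left out ...]
  21.3968  2.4541 -1.0263]
 [ 0.4293  0.1126  4.9326 21.3237 33.3658 31.2317 31.5165 28.4462 23.7349 18.2749 15.1722 11.6904  4.8368 -1.3411  0.8685]
 [-0.3268  1.7202  0.9935 14.4528 24.4671 22.3507 16.0422 12.6118  8.0265  3.145  -1.0146  0.786   4.104   0.0856  1.9799]
 [ 2.1376  1.5738  2.1691  8.0458  9.8777  4.008   1.294  -1.7931  2.3695  2.083   2.1449  0.6895  1.0019  1.5378  0.7025]]
((428.78277587890625, -131.9149932861328), (39.98542785644531, 58.13261795043945), 25.69264793395996) 0.03048580058848953 321 [ 0.4281 -0.1324  0.0307]
((449.2947998046875, -17.45569610595703), (55.270843505859375, 80.0052261352539), 52.626304626464844) 0.04183958799873326 613 [ 0.4485 -0.0175  0.042 ]
```

Run:
```python
from h import *
np.set_printoptions(precision=1,suppress=True,linewidth=220)
X=np.load("X.npy")
for lo,hi in((.022,.036),(.034,.05)):
    m=((X[...,2]>lo)&(X[...,2]<hi)).astype(np.uint8)
    n,l,st,_=cv2.connectedComponentsWithStats(m)
    for i in range(1,n):
        if st[i,4]>150:
            k=X[l==i]; r=cv2.minAreaRect((k[:,:2]*1000).astype(np.float32)); print(lo,st[i],np.array([*r[0],*r[1],r[2]]),k[:,2].std()*1000)
p=bot.read_camera("top"); s=bot.read_camera("scene")
for nm,c in(("top",p),("scene",s)):
    for r in bot.masks_of(c,"alu_block"): print(nm,r["confidence"],np.argwhere(r["mask"]).mean(0)[::-1],r["mask"].sum())
save(s,"e",(200,90,460,290),3)
```

```text
0.022 [  0  49  77  25 433] [886.9 795.6  73.1 213.6   9.9] 1.610731567742261
0.022 [426  56  23  19 285] [ 919.3 -346.2   40.8   58.1   17.4] 2.0448596576446882
0.022 [ 10  84  36  10 237] [816.8 817.7  26.7  96.5   1.9] 2.5429649655384527
0.022 [488 124  35  70 154] [ 631.4 -499.   217.6   72.6   22.3] 3.8593053602075242
0.022 [ 92 177  27  35 340] [519.7 572.5  27.1 104.4  59.4] 2.819906790111542
0.022 [ 170  194   70   44 1288] [465.5 298.3 171.3 100.1  82.7] 1.9565533631612841
0.022 [350 221  26  22 319] [ 428.8 -131.9   40.    58.1   25.7] 1.5037823000550303
0.022 [282 365  59  35 280] [ 39.6   1.5  77.5 152.5   5.4] 3.9707356404449716
0.034 [ 21  12  21  19 305] [1015.   822.6   57.7   58.    46.6] 1.3083628573811232
0.034 [490 122  35  72 185] [ 628.4 -500.   217.7   77.4   23.9] 4.629697484438435
0.034 [ 46 176  34  42 238] [501.9 665.   35.2 128.8  49.4] 4.942517238276073
0.034 [594 181  13  44 155] [ 519.3 -779.1  120.1   21.7    9.6] 4.530883454402112
0.034 [304 206  34  35 608] [449.3 -17.5  55.2  80.   52.7] 1.3565271695313703
top 0.87 [362.3 232.1] 323
top 0.72 [320.5 223.8] 637
scene 0.7 [321.6 219.4] 320
```

View pics/e.png

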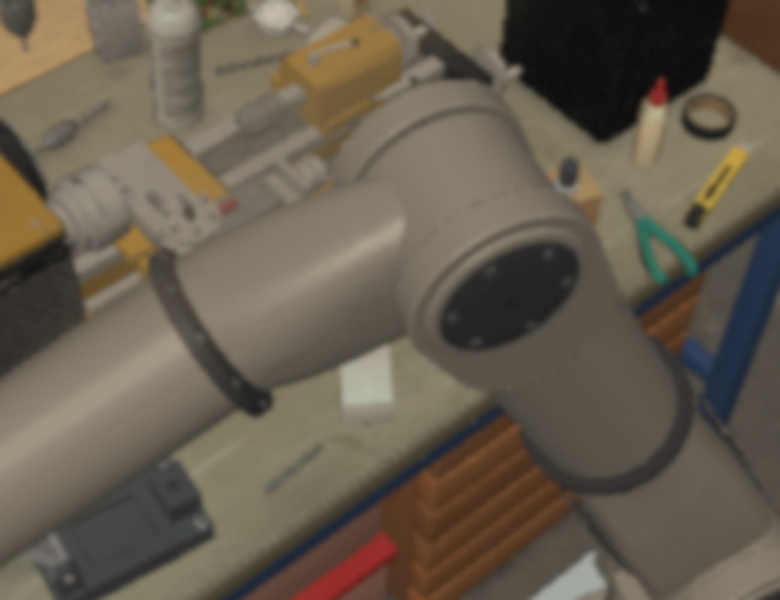

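Candidates for alu_block: A at top-view (321,224), about 79×54×42 mm; B at (362,232), about 57×39×30 mm; C at (437,66), which is out of reach behind the lathe. B is the smaller one on this side and matches the 30 mm height, as crop d confirms. Its other side reads 39 mm rather than 67 mm, so I'll check that with the gripper width. The knob pin is at (454,204) and the T-key at (427,193).

```bash
cat > g.py <<'E'
# plan: args "x,y,z,ang" targets in sequence (ang = world angle of tool y, deg); prints deltas for each call
import sys; from h import *
from scipy.spatial.transform import Rotation as Ro
o=bot.get_obs(); q=o["tool_rot"]; R=Ro.from_quat([q[1],q[2],q[3],q[0]]).as_matrix(); P=o["eef_pos"]
print("P",P.round(4),"yang",np.degrees(np.arctan2(R[1,1],R[0,1])).round(2),"ztool",R[:,2].round(4),"t",o["t"],"F",o["contact_force"].round(1),"w",o["gripper_width"])
for a in sys.argv[1:]:
    *T,ang=map(float,a.split(",")); y=np.degrees(np.arctan2(R[1,1],R[0,1])); s=(y-ang+180)%360-180
    print(a,"->",(R.T@(np.array(T)-P)).round(4),"spin",round(s,2)); P=np.array(T)
    t=np.radians(ang); R=np.array([[-np.sin(t),np.cos(t),0],[np.cos(t),np.sin(t),0],[0,0,-1]])
    assert np.linalg.det(R)>0
E
python3 - <<'E'
from h import *
np.set_printoptions(precision=4,suppress=True)
X=np.load("X.npy"); p=bot.read_camera("top"); print("tips",bot.tips_ahead)
def rect(sl,lo,hi):
    m=np.zeros(X.shape[:2],np.uint8); m[sl]=((X[sl][...,2]>lo)&(X[sl][...,2]<hi)); n,l,st,_=cv2.connectedComponentsWithStats(m)
    k=X[l==1+st[1:,4].argmax()]; r=cv2.minAreaRect((k[:,:2]*1000).astype(np.float32)); print(np.array([*r[0],*r[1],r[2]]),len(k)); return k
rect(np.s_[195:232,185:225],.012,.0245)
rect(np.s_[205:232,215:242],.049,.06)
# hole by intensity
g=cv2.cvtColor(p["img"],cv2.COLOR_RGB2GRAY)[212:224,221:234].astype(float); w=np.clip(np.median(g)-8-g,0,None); v,u=np.mgrid[212:224,221:234]
def ray(u,v,z):
    M=np.linalg.inv(p["camera_from_world"]); d=M[:3,:3]@[(u-p["cx"])/p["fx"],-(v-p["cy"])/p["fy"],-1]; return M[:3,3]+d*(z-M[2,3])/d[2]
uc,vc=(w*u).sum()/w.sum(),(w*v).sum()/w.sum(); print("hole",uc,vc,ray(uc,vc,.055))
# pin knob
Y=X[190:215,440:465].reshape(-1,3); k=Y[(Y[:,2]>.085)&(Y[:,2]<.105)]; print("pin top",k.mean(0),np.ptp(k,0),len(k))
Y=X[190:215,415:440].reshape(-1,3); k=Y[(Y[:,2]>.085)&(Y[:,2]<.11)]; print("key bar",cv2.minAreaRect((k[:,:2]*1000).astype(np.float32)))
# leaf plane
r=max(bot.masks_of(p,"leaf"),key=lambda r:r["confidence"]); k=X[r["mask"]]; k=k[(k[:,2]>.08)&(k[:,2]<.21)]; c=np.median(k,0); n=np.linalg.svd(k-c)[2][2]; print("leaf n",n*np.sign(n[1]),c, k[k[:,2].argsort()[-20:]].mean(0))
E
python3 g.py .43,.30,.29,60 .43,-.13,.29,25.7 .4285,-.1315,.1,25.7 .4285,-.1315,.021,25.7
```

```text
tips 0.008
[466.6483 303.9696  69.7316  58.4122  82.6518] 552
[456.7468 231.1694  36.1908  50.0772  83.0483] 249
hole 227.12055641421946 218.0386398763524 [0.4555 0.2326 0.055 ]
pin top [ 0.5027 -0.3725  0.0936] [0.0217 0.0221 0.0114] 64
key bar ((516.3494262695312, -295.924560546875), (15.70226001739502, 38.19046401977539), 84.1120834350586)
leaf n [ 0.1322  0.8535 -0.5041] [0.478  0.4077 0.1529] [0.4823 0.4407 0.2075]
P [0.2395 0.6311 0.2393] yang 69.21 ztool [ 0.e+00  1.e-04 -1.e+00] t 2.85 F [ 0.2 -0.1 -0.4] w 1.0011834526179
.43,.30,.29,60 -> [-0.2956 -0.2419 -0.0507] spin 9.21
.43,-.13,.29,25.7 -> [-0.215  -0.3724  0.    ] spin 34.3
.4285,-.1315,.1,25.7 -> [-0.0007 -0.002   0.19  ] spin 0.0
.4285,-.1315,.021,25.7 -> [0.    0.    0.079] spin 0.0
```

send_rows(
  deltas="-0.04 -0.03 -0.05 2;-0.08 -0.065 -0.05 4;-0.12 -0.1 -0.05 6;-0.16 -0.13 -0.05 9;-0.195 -0.16 -0.05 9",
  claw=1,
  force=40,
)

```text
t: 3.35
eef_pos: [0.3571, 0.4264, 0.2897]
tool_rot: [0.0, 0.258, 0.966, 0.001]
contact_force: [1.6, 1.0, 0.3]
gripper_width: 0.998
grasp_force: 0.0
```

send_rows(
  deltas="-0.03 -0.03 0 0;-0.06 -0.06 0 0;-0.09 -0.07 0 0;-0.1 -0.08 0 0;-0.1 -0.08 0 0",
)

```text
t: 3.85
eef_pos: [0.4038, 0.3073, 0.2894]
tool_rot: [0.0, 0.259, 0.966, -0.0]
contact_force: [-0.1, 0.9, 0.1]
gripper_width: 0.997
grasp_force: 0.0
```

```bash
python3 g.py .43,-.13,.29,25.7 .4285,-.1315,.1,25.7
```

```text
P [0.4038 0.3073 0.2894] yang 60.01 ztool [ 1.e-04 -1.e-04 -1.e+00] t 3.85 F [-0.1  0.9  0.1] w 0.9968131890250704
.43,-.13,.29,25.7 -> [-0.2413 -0.3657 -0.0006] spin 34.31
.4285,-.1315,.1,25.7 -> [-0.0007 -0.002   0.19  ] spin 0.0
```

send_rows(
  deltas="-0.045 -0.022 0 8;-0.085 -0.055 0 16;-0.115 -0.095 0 24;-0.14 -0.14 0 32;-0.16 -0.185 0 34.3",
)

```text
t: 4.35
eef_pos: [0.4506, 0.0719, 0.2893]
tool_rot: [0.0, 0.531, 0.847, 0.0]
contact_force: [1.0, 0.1, -0.1]
gripper_width: 1.0
grasp_force: 0.0
```

```bash
python3 g.py .43,-.13,.29,25.7 .4285,-.1315,.1,25.7
```

```text
P [0.4506 0.0719 0.2893] yang 25.82 ztool [ 6.e-04  2.e-04 -1.e+00] t 4.35 F [ 1.   0.1 -0.1] w 1.0002135032026798
.43,-.13,.29,25.7 -> [-0.1728 -0.1064 -0.0008] spin 0.12
.4285,-.1315,.1,25.7 -> [-0.0007 -0.002   0.19  ] spin 0.0
```

send_rows(
  deltas="-0.042 -0.026 0 0.1;-0.084 -0.052 0 0.1;-0.126 -0.078 0 0.1;-0.168 -0.104 0 0.1;-0.173 -0.107 0 0.1",
)

```text
t: 4.85
eef_pos: [0.4293, -0.1347, 0.2897]
tool_rot: [0.001, 0.534, 0.846, -0.0]
contact_force: [0.5, 0.1, 0.4]
gripper_width: 1.001
grasp_force: 0.0
```

send_rows(
  deltas="0 0 0.04 0;0 0 0.09 0;0 0 0.14 0;0 0 0.18 0;0 0 0.2 0",
)

```text
t: 5.35
eef_pos: [0.4287, -0.128, 0.0857]
tool_rot: [-0.002, 0.53, 0.848, -0.001]
contact_force: [0.0, -0.7, 1.4]
gripper_width: 1.006
grasp_force: 0.0
```

```bash
python3 g.py .4285,-.1315,.021,25.7;  python3 - <<'E'
from h import *
save(bot.read_camera("top"),"f",(320,190,420,265),6)
E
```

```text
P [ 0.4287 -0.128   0.0857] yang 26.0 ztool [-5.1e-03  8.0e-04 -1.0e+00] t 5.35 F [ 0.  -0.7  1.4] w 1.0056690378101245
.4285,-.1315,.021,25.7 -> [-0.0033 -0.0014  0.0647] spin 0.3
```

View pics/f.png

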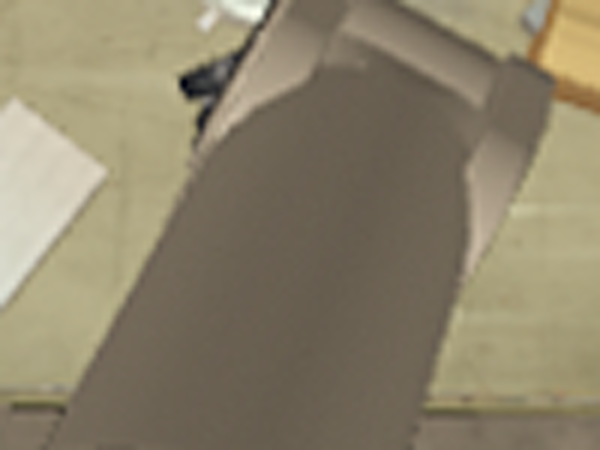

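The picture shows only the wrist, covering the block at the centre, so I go by measurement. The width reading will confirm the size.

send_rows(
  deltas="-0.001 -0.001 0.02 0.2;-0.001 -0.001 0.04 0.2;-0.001 -0.001 0.06 0.2;-0.001 -0.001 0.065 0.2;-0.001 -0.001 0.065 0.2",
)

```text
t: 5.9
eef_pos: [0.4298, -0.131, 0.0242]
tool_rot: [-0.0, 0.532, 0.847, 0.0]
contact_force: [0.3, 0.7, -0.2]
gripper_width: 0.997
grasp_force: 0.0
```

send_rows(
  deltas="0 0 0 0;0 0 0 0;0 0 0 0;0 0 0 0;0 0 0 0",
  claw=0,
  force=40,
)

```text
t: 6.4
eef_pos: [0.4298, -0.1321, 0.025]
tool_rot: [0.0, 0.533, 0.846, 0.001]
contact_force: [-1.9, 0.8, 8.5]
gripper_width: 0.463
grasp_force: 39.8
```

send_rows(
  deltas="0 0 0 0;0 0 0 0;0 0 0 0;0 0 0 0",
)

```text
t: 6.8
eef_pos: [0.4298, -0.1321, 0.025]
tool_rot: [0.0, 0.533, 0.846, 0.001]
contact_force: [-0.8, 0.7, 7.9]
gripper_width: 0.459
grasp_force: 39.8
```

send_rows(
  deltas="0 0 -0.04 0;0 0 -0.09 0;0 0 -0.14 0;0 0 -0.19 0;0 0 -0.24 0",
)

```text
t: 7.3
eef_pos: [0.4283, -0.1324, 0.2661]
tool_rot: [-0.0, 0.533, 0.846, -0.0]
contact_force: [1.6, 1.6, -2.4]
gripper_width: 0.456
grasp_force: 42.5
```

send_rows(
  deltas="0 0 -0.035 0;0 0 -0.035 0",
)

```text
t: 7.5
eef_pos: [0.4317, -0.1328, 0.3038]
tool_rot: [0.004, 0.533, 0.846, 0.003]
contact_force: [0.0, -1.1, -1.8]
gripper_width: 0.453
grasp_force: 42.6
```

```bash
python3 g.py .455,.09,.3,5 .4663,.303,.29,-7.3 .4663,.303,.1,-7.3
```

```text
P [ 0.4317 -0.1328  0.3038] yang 25.61 ztool [ 0.0096  0.0017 -1.    ] t 7.5 F [ 0.  -1.1 -1.8] w 0.45312095131196334
.455,.09,.3,5 -> [0.1909 0.1173 0.0044] spin 20.61
.4663,.303,.29,-7.3 -> [0.2112 0.0298 0.01  ] spin 12.3
.4663,.303,.1,-7.3 -> [0.   0.   0.19] spin 0.0
```

send_rows(
  deltas="0.042 0.026 0 4;0.084 0.052 0 8;0.126 0.078 0 13;0.168 0.104 0 18;0.191 0.117 0 20.6",
)

```text
t: 8.0
eef_pos: [0.4512, 0.0948, 0.298]
tool_rot: [-0.001, 0.675, 0.738, -0.0]
contact_force: [-0.1, -0.1, -1.1]
gripper_width: 0.455
grasp_force: 42.5
```

send_rows(
  deltas="0.045 0.006 0 2;0.09 0.012 0 5;0.135 0.018 0 7;0.18 0.024 0 10;0.21 0.03 0.01 12.3",
)

```text
t: 8.5
eef_pos: [0.4629, 0.3061, 0.2886]
tool_rot: [-0.001, 0.75, 0.661, 0.0]
contact_force: [1.6, -0.5, -1.7]
gripper_width: 0.457
grasp_force: 42.6
```

```bash
python3 g.py .4663,.303,.08,-7.3
```

```text
P [0.4629 0.3061 0.2886] yang -7.23 ztool [-3.0e-04  1.3e-03 -1.0e+00] t 8.5 F [ 1.6 -0.5 -1.7] w 0.45709085843561686
.4663,.303,.08,-7.3 -> [-0.0029  0.0039  0.2086] spin 0.07
```

send_rows(
  deltas="-0.002 0.003 0.05 0;-0.002 0.003 0.1 0;-0.002 0.003 0.15 0;-0.002 0.003 0.2 0;-0.002 0.003 0.205 0",
)

```text
t: 9.0
eef_pos: [0.4617, 0.2965, 0.0777]
tool_rot: [-0.0, 0.751, 0.661, -0.007]
contact_force: [-0.7, -1.0, -0.9]
gripper_width: 0.455
grasp_force: 42.5
```

send_rows(
  deltas="0 0 0 0;0 0 0 0",
)

```text
t: 9.2
eef_pos: [0.4679, 0.3007, 0.0862]
tool_rot: [0.0, 0.751, 0.661, 0.002]
contact_force: [-0.4, -1.1, -1.5]
gripper_width: 0.459
grasp_force: 42.5
```

```bash
python3 g.py .4663,.303,.046,-7.3;  python3 - <<'E'
from h import *
save(bot.read_camera("scene"),"f2",(170,190,320,310),5)
E
```

```text
P [0.4679 0.3007 0.0862] yang -7.32 ztool [ 0.0025  0.0019 -1.    ] t 9.2 F [-0.4 -1.1 -1.5] w 0.4588294548900312
.4663,.303,.046,-7.3 -> [ 0.002  -0.002   0.0402] spin -0.02
```

View pics/f2.png

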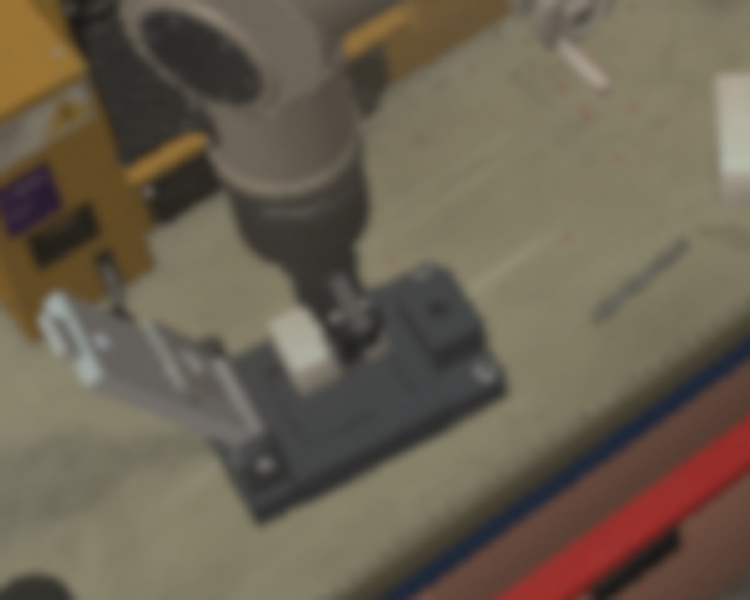

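The block is held over the pocket, with the leaf leaning back at the left and the lug with its hole at the right. Lowering.

send_rows(
  deltas="0.002 -0.002 0.01 0;0.002 -0.002 0.02 0;0.002 -0.002 0.03 0;0.002 -0.002 0.03 0;0.002 -0.002 0.03 0",
)

```text
t: 9.75
eef_pos: [0.4646, 0.302, 0.0538]
tool_rot: [0.0, 0.751, 0.661, -0.0]
contact_force: [0.3, -0.3, -1.7]
gripper_width: 0.457
grasp_force: 42.5
```

```bash
python3 g.py .4663,.303,.045,-7.3
```

```text
P [0.4646 0.302  0.0538] yang -7.3 ztool [-7.e-04 -7.e-04 -1.e+00] t 9.75 F [ 0.3 -0.3 -1.7] w 0.4574323493727206
.4663,.303,.045,-7.3 -> [0.0012 0.0016 0.0088] spin 0.0
```

send_rows(
  deltas="0.001 0.001 0.003 0;0.001 0.001 0.006 0;0.001 0.001 0.008 0;0.001 0.001 0.01 0;0.001 0.001 0.01 0",
)

```text
t: 10.25
eef_pos: [0.4659, 0.3032, 0.0451]
tool_rot: [-0.0, 0.751, 0.661, -0.0]
contact_force: [-3.5, -1.2, 9.8]
gripper_width: 0.454
grasp_force: 43.8
```

send_rows(
  deltas="0 0 -0.001 0;0 0 -0.001 0;0 0 -0.001 0;0 0 -0.001 0;0 0 -0.001 0",
  claw=0.8,
)

```text
t: 10.75
eef_pos: [0.4658, 0.3032, 0.0451]
tool_rot: [0.0, 0.751, 0.661, -0.0]
contact_force: [-0.6, 0.1, 0.4]
gripper_width: 0.8
grasp_force: 0.0
```

send_rows(
  deltas="0 0 -0.03 0;0 0 -0.07 0;0 0 -0.12 0;0 0 -0.16 0;0 0 -0.2 0",
)

```text
t: 11.25
eef_pos: [0.4657, 0.303, 0.2471]
tool_rot: [-0.0, 0.751, 0.661, 0.0]
contact_force: [-0.1, 1.2, -0.1]
gripper_width: 0.803
grasp_force: 0.0
```

```bash
python3 g.py .35,.28,.25,-7.3
python3 - <<'E'
from h import *
np.set_printoptions(precision=4,suppress=True)
s=bot.read_camera("scene")
vv,uu=np.mgrid[0:400,0:640]
X=pix2w(s,np.stack([uu.ravel(),vv.ravel()],1))
j=np.array([.4663,.303]);k=X[(np.hypot(*(X[:,:2]-j).T)<.045)&(X[:,2]>.04)&(X[:,2]<.065)]
print(len(k),cv2.minAreaRect((k[:,:2]*1000).astype(np.float32)),np.median(k[:,2]))
E
```

```text
P [0.4657 0.303  0.2471] yang -7.29 ztool [ 3.e-04  4.e-04 -1.e+00] t 11.25 F [-0.1  1.2 -0.1] w 0.803429849205511
.35,.28,.25,-7.3 -> [-0.0375 -0.1119 -0.0029] spin 0.01
250 ((466.91455078125, 307.9134521484375), (58.69050216674805, 44.93916320800781), 81.6676025390625) 0.05018860517287871
```

send_rows(
  deltas="0.02 0 -0.045 0;0.065 0 -0.045 0;0.11 0 -0.045 0;0.155 0 -0.045 0;0.2 0 -0.045 0",
  claw=0,
)

```text
t: 11.8
eef_pos: [0.4911, 0.5033, 0.2898]
tool_rot: [-0.0, 0.751, 0.661, -0.0]
contact_force: [1.2, 0.3, -0.4]
gripper_width: 0.0
grasp_force: 0.0
```

send_rows(
  deltas="0 0 0 0;0 0 0.04 0;0 0 0.08 0;0 0 0.095 0;0 0 0.095 0",
)

```text
t: 12.3
eef_pos: [0.49, 0.5002, 0.1924]
tool_rot: [0.0, 0.751, 0.661, -0.003]
contact_force: [0.5, 0.9, 0.4]
gripper_width: -0.002
grasp_force: 0.0
```

```bash
python3 - <<'E'
from h import *
s=bot.read_camera("scene")
save(s,"g",(120,160,320,310),4)
E
python3 g.py .4813,.42,.195,-7.3
```

```text
P [0.4912 0.5013 0.195 ] yang -7.3 ztool [-7.0e-04 -1.1e-03 -1.0e+00] t 12.35 F [ 0.5  0.6 -0.5] w 0.000663308490342893
.4813,.42,.195,-7.3 -> [-0.0819  0.0005  0.0001] spin -0.0
```

View pics/g.png

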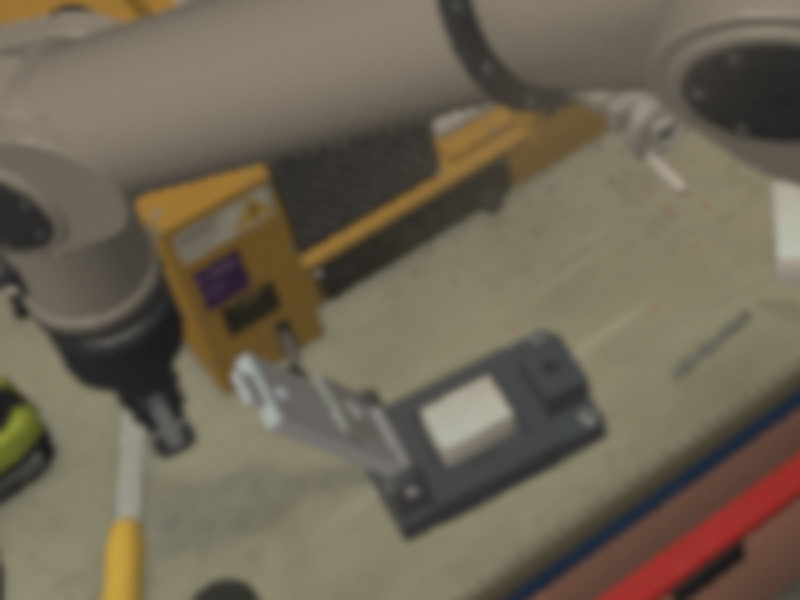

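send_rows(
  deltas="-0.025 0 0 0;-0.05 0 0 0;-0.075 0 0 0;-0.1 0 0 0;-0.125 0 0 0",
)

```text
t: 12.85
eef_pos: [0.4783, 0.3834, 0.2037]
tool_rot: [-0.003, 0.75, 0.662, 0.008]
contact_force: [0.2, 3.9, 4.9]
gripper_width: -0.001
grasp_force: 1.1
```

send_rows(
  deltas="-0.02 0 0 0;-0.04 0 0 0;-0.06 0 0 0;-0.08 0 0 0;-0.1 0 0 0",
)

```text
t: 13.35
eef_pos: [0.4641, 0.2785, 0.1978]
tool_rot: [-0.0, 0.751, 0.661, 0.003]
contact_force: [-0.5, 0.9, 0.1]
gripper_width: -0.004
grasp_force: 0.2
```

```bash
python3 - <<'E'
from h import *
s=bot.read_camera("scene")
save(s,"i",(150,160,310,290),4)
E
python3 g.py .4663,.303,.195,-7.3
```

```text
P [0.4638 0.2741 0.1973] yang -7.52 ztool [ 2.1e-03  7.0e-04 -1.0e+00] t 13.4 F [-0.6 -3.7 -0.2] w -0.00020898763017953415
.4663,.303,.195,-7.3 -> [ 0.029  -0.0013  0.0023] spin -0.22
```

View pics/i.png

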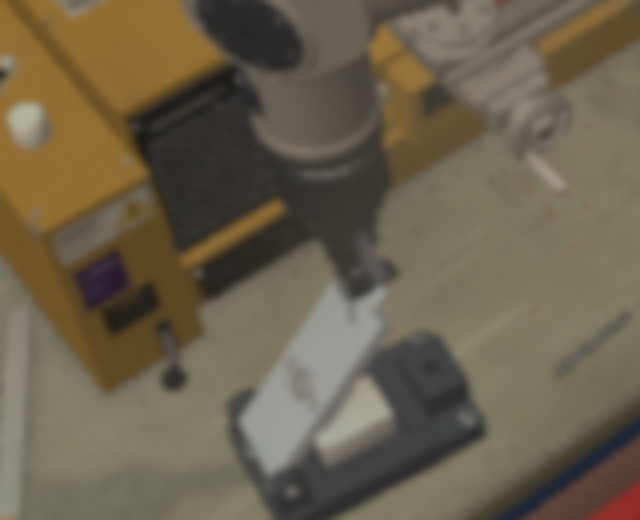

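send_rows(
  deltas="-0.01 0 0.02 0;-0.018 0 0.042 0;-0.027 0 0.06 0;-0.035 0 0.077 0;-0.036 0 0.09 0",
)

```text
t: 13.9
eef_pos: [0.4588, 0.242, 0.1053]
tool_rot: [0.0, 0.751, 0.66, 0.0]
contact_force: [-0.7, -0.3, 1.3]
gripper_width: -0.004
grasp_force: 0.0
```

send_rows(
  deltas="0 0 0.01 0;0.002 0 0.018 0;0.004 0 0.025 0;0.004 0 0.025 0;0.004 0 0.025 0",
)

```text
t: 14.4
eef_pos: [0.459, 0.2472, 0.0805]
tool_rot: [0.0, 0.751, 0.661, 0.0]
contact_force: [0.9, -0.9, 2.4]
gripper_width: 0.001
grasp_force: 0.9
```

```bash
python3 g.py .4663,.303,.075,-7.3
```

```text
P [0.459  0.2472 0.0805] yang -7.27 ztool [ 6.e-04  5.e-04 -1.e+00] t 14.4 F [ 0.9 -0.9  2.4] w 0.0009923713347078117
.4663,.303,.075,-7.3 -> [0.0563 0.0001 0.0055] spin 0.03
```

send_rows(
  deltas="0 0 0.003 0;0 0 0.003 0;0 0 -0.03 0;0 0 -0.08 0;0 0 -0.13 0",
)

```text
t: 14.9
eef_pos: [0.4579, 0.2465, 0.2115]
tool_rot: [-0.0, 0.751, 0.661, -0.001]
contact_force: [1.3, 1.9, 0.8]
gripper_width: 0.004
grasp_force: 0.0
```

send_rows(
  deltas="-0.04 0 -0.04 0;-0.09 0 -0.08 0;-0.14 -0.005 -0.09 0;-0.19 -0.005 -0.09 0;-0.235 -0.005 -0.09 0",
  claw=0.55,
)

```text
t: 15.4
eef_pos: [0.4255, 0.0269, 0.301]
tool_rot: [0.0, 0.75, 0.661, 0.002]
contact_force: [0.7, -0.5, 0.1]
gripper_width: 0.548
grasp_force: 0.0
```

```bash
python3 g.py .445,-.15,.3,-12 .503,-.373,.25,-18.4 .503,-.373,.11,-18.4
python3 - <<'E'
from h import *
np.set_printoptions(precision=4,suppress=True)
ps=[bot.read_camera("top") for _ in range(4)]; p=dict(ps[-1]); p["depth"]=np.median([q["depth"] for q in ps],0).astype(np.float32)
save(p,"j",(150,180,260,250),7)
for q in("leaf_hole","leaf_hinge","jig_hole"):
    for r in bot.landmark_of(ps[-1],q)[:2]: print(q,r["confidence"],np.array(r["xyz"]))
vv,uu=np.mgrid[180:250,150:260]
X=pix2w(p,np.stack([uu.ravel(),vv.ravel()],1)); k=X[(X[:,2]>.052)&(X[:,2]<.1)&(X[:,1]>.2)&(X[:,1]<.36)]
n=np.linalg.svd(k-k.mean(0),full_matrices=False)[2][2]; print("leaf n",n,len(k),k.mean(0),cv2.minAreaRect((k[:,:2]*1000).astype(np.float32)))
E
```

```text
P [0.4255 0.0269 0.301 ] yang -7.22 ztool [ 0.0025  0.0021 -1.    ] t 15.4 F [ 0.7 -0.5  0.1] w 0.5483534594692262
.445,-.15,.3,-12 -> [-0.173   0.0415  0.0006] spin 4.78
.503,-.373,.25,-18.4 -> [-0.2061  0.1031  0.05  ] spin 6.4
.503,-.373,.11,-18.4 -> [0.   0.   0.14] spin 0.0
leaf_hole 0.74 [0.4585 0.232  0.0779]
leaf_hinge 0.72 [0.4723 0.3734 0.0603]
jig_hole 0.65 [0.4561 0.2361 0.0523]
leaf n [-0.0073 -0.0718 -0.9974] 1367 [0.4641 0.2837 0.0742] ((472.869140625, 280.7603454589844), (164.0164337158203, 84.91600036621094), 85.5755386352539)
```

View pics/j.png

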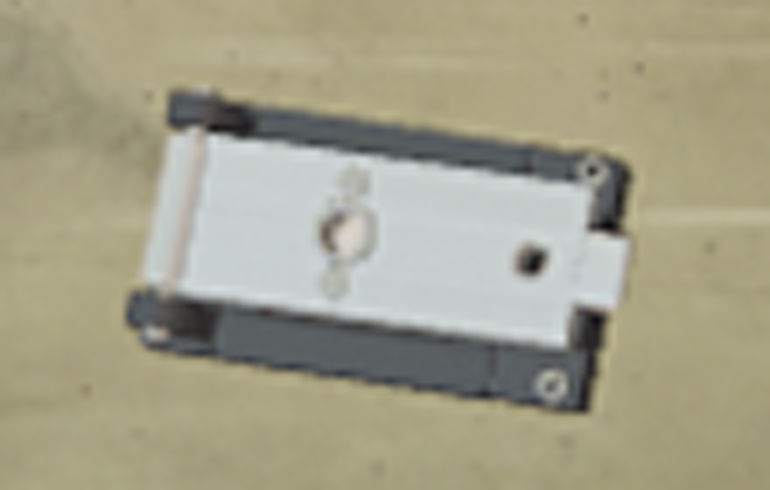

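The leaf is down at about 0.07 rad, with its hole at crop (530,261), which is pixel (225.3,216.9).

```bash
python3 - <<'E'
from h import *
p=bot.read_camera("top")
g=cv2.cvtColor(p["img"],cv2.COLOR_RGB2GRAY)[211:223,219:232].astype(float); w=np.clip(np.median(g)-25-g,0,None); v,u=np.mgrid[211:223,219:232]
w[np.hypot(u-225.3,v-216.9)>4.5]=0
uc,vc=(w*u).sum()/w.sum(),(w*v).sum()/w.sum()
M=np.linalg.inv(p["camera_from_world"]); d=M[:3,:3]@[(uc-p["cx"])/p["fx"],-(vc-p["cy"])/p["fy"],-1]
print(uc,vc,(M[:3,3]+d*(.0767-M[2,3])/d[2]).round(4))
E
python3 g.py .445,-.15,.3,-12
```

```text
225.50923295454547 216.91548295454547 [0.4557 0.2331 0.0767]
P [0.4258 0.0296 0.2996] yang -7.14 ztool [-3.e-04 -3.e-04 -1.e+00] t 15.8 F [ 0.2  0.1 -0.1] w 0.5508874577266405
.445,-.15,.3,-12 -> [-0.1758  0.0413 -0.0003] spin 4.86
```

send_rows(
  deltas="-0.04 0.009 0 1;-0.08 0.019 0 2;-0.12 0.029 0 3;-0.16 0.039 0 4.8;-0.173 0.041 0 4.8",
)

```text
t: 16.3
eef_pos: [0.4449, -0.1518, 0.3]
tool_rot: [0.001, 0.779, 0.627, -0.001]
contact_force: [-0.9, 0.8, -0.3]
gripper_width: 0.548
grasp_force: 0.0
```

send_rows(
  deltas="-0.04 0.02 0 2;-0.08 0.04 0 4;-0.12 0.06 0 6.4;-0.16 0.08 0.02 6.4;-0.2 0.1 0.05 6.4",
)

```text
t: 16.8
eef_pos: [0.5022, -0.3633, 0.2515]
tool_rot: [0.001, 0.811, 0.586, 0.0]
contact_force: [0.9, 2.0, 0.0]
gripper_width: 0.554
grasp_force: 0.0
```

```bash
python3 g.py .503,-.373,.13,-18.4 .503,-.373,.072,-18.4
```

```text
P [ 0.5022 -0.3633  0.2515] yang -18.3 ztool [ 0.0017 -0.0013 -1.    ] t 16.8 F [0.9 2.  0. ] w 0.5540404153937709
.503,-.373,.13,-18.4 -> [-0.0089  0.0035  0.1215] spin 0.1
.503,-.373,.072,-18.4 -> [0.    0.    0.058] spin 0.0
```

send_rows(
  deltas="-0.009 0.003 0.04 0;-0.009 0.003 0.08 0;-0.009 0.003 0.12 0;-0.009 0.003 0.12 0;-0.009 0.003 0.12 0",
)

```text
t: 17.3
eef_pos: [0.5001, -0.3709, 0.1318]
tool_rot: [-0.001, 0.811, 0.585, -0.001]
contact_force: [-0.3, -0.5, 0.0]
gripper_width: 0.549
grasp_force: 0.0
```

```bash
python3 g.py .503,-.373,.072,-18.4
```

```text
P [ 0.5001 -0.3709  0.1318] yang -18.41 ztool [-1.5e-03  4.0e-04 -1.0e+00] t 17.3 F [-0.3 -0.5  0. ] w 0.5492099397755362
.503,-.373,.072,-18.4 -> [-0.001   0.0035  0.0598] spin -0.01
```

send_rows(
  deltas="-0.001 0.003 0.02 0;-0.001 0.003 0.04 0;-0.001 0.003 0.055 0;-0.001 0.003 0.059 0;-0.001 0.003 0.059 0",
)

```text
t: 17.8
eef_pos: [0.5023, -0.3734, 0.0731]
tool_rot: [-0.0, 0.811, 0.584, 0.0]
contact_force: [-0.6, -0.5, 0.2]
gripper_width: 0.552
grasp_force: 0.0
```

send_rows(
  deltas="0 0 0 0;0 0 0 0",
)

```text
t: 18.0
eef_pos: [0.5026, -0.3739, 0.0739]
tool_rot: [0.001, 0.812, 0.584, 0.0]
contact_force: [0.5, 0.5, 0.6]
gripper_width: 0.553
grasp_force: 0.0
```

```bash
python3 g.py .503,-.373,.072,-18.4
```

```text
P [ 0.5026 -0.3739  0.0739] yang -18.49 ztool [ 1.4e-03 -8.0e-04 -1.0e+00] t 18.0 F [0.5 0.5 0.6] w 0.5526165471004864
.503,-.373,.072,-18.4 -> [0.001  0.0001 0.0019] spin -0.09
```

send_rows(
  deltas="0.001 0 0 0;0.001 0 0 0;0.001 0 0 0;0.001 0 0 0;0.001 0 0 0",
  claw=0,
  force=70,
)

```text
t: 18.5
eef_pos: [0.5028, -0.3725, 0.0736]
tool_rot: [0.0, 0.811, 0.584, 0.0]
contact_force: [-0.1, 1.2, 5.5]
gripper_width: 0.238
grasp_force: 68.2
```

send_rows(
  deltas="0 0 0 0;0 0 -0.005 0;0 0 -0.01 0;0 0 -0.015 0;0 0 -0.02 0",
)

```text
t: 19.0
eef_pos: [0.5023, -0.3725, 0.0933]
tool_rot: [-0.0, 0.812, 0.584, -0.0]
contact_force: [-0.9, -0.6, -0.7]
gripper_width: 0.234
grasp_force: 68.4
```

send_rows(
  deltas="0 0 -0.04 0;0 0 -0.08 0;0 0 -0.13 0;0 0 -0.18 0;0 0 -0.2 0",
)

```text
t: 19.5
eef_pos: [0.5032, -0.3744, 0.2985]
tool_rot: [0.003, 0.812, 0.584, 0.001]
contact_force: [-0.0, -0.0, -1.4]
gripper_width: 0.233
grasp_force: 70.5
```

```bash
python3 g.py .445,-.15,.31,-12 .456,.2322,.31,-7.3 .456,.2322,.16,-7.3
python3 - <<'E'
from h import *
import numpy as np
p=bot.read_camera("scene"); s=bot.read_camera("top")
a=p["img"][80:180,340:440];b=s["img"][150:250,380:480]
cv2.imwrite("pics/k.png",cv2.resize(np.hstack([a,b]),None,fx=4,fy=4,interpolation=cv2.INTER_CUBIC)[:,:,::-1])
E
```

```text
P [ 0.5032 -0.3744  0.2985] yang -18.54 ztool [ 0.006  -0.0037 -1.    ] t 19.5 F [-0.  -0.  -1.4] w 0.23263295176880897
.445,-.15,.31,-12 -> [ 0.1942 -0.1264 -0.0127] spin -6.54
.456,.2322,.31,-7.3 -> [ 0.3761 -0.0687  0.    ] spin -4.7
.456,.2322,.16,-7.3 -> [0.   0.   0.15] spin 0.0
```

View pics/k.png

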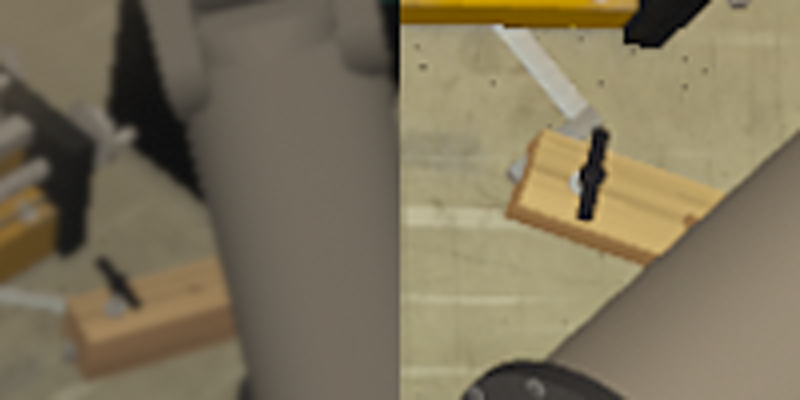

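The stand's right-hand hole is empty (top-view crop at about (690,220)) and the key is untouched at (590,180), so the pin is in the gripper.

send_rows(
  deltas="0.04 -0.027 -0.012 -1;0.08 -0.053 -0.012 -3;0.12 -0.08 -0.012 -5;0.16 -0.105 -0.012 -6.5;0.194 -0.127 -0.012 -6.5",
)

```text
t: 20.1
eef_pos: [0.4418, -0.1456, 0.3034]
tool_rot: [-0.001, 0.776, 0.63, -0.001]
contact_force: [-0.5, 0.0, -0.7]
gripper_width: 0.231
grasp_force: 70.5
```

send_rows(
  deltas="0.045 -0.008 0 -1;0.09 -0.016 0 -2;0.135 -0.024 0 -3;0.18 -0.032 0 -4;0.22 -0.04 0 -4.7",
)

```text
t: 20.6
eef_pos: [0.4488, 0.0775, 0.3039]
tool_rot: [-0.001, 0.75, 0.661, -0.001]
contact_force: [0.8, 0.3, -0.7]
gripper_width: 0.235
grasp_force: 70.5
```

```bash
python3 g.py .456,.2322,.31,-7.3 .456,.2322,.16,-7.3
```

```text
P [0.4488 0.0775 0.3039] yang -7.18 ztool [-1.6e-03 -1.0e-04 -1.0e+00] t 20.6 F [ 0.8  0.3 -0.7] w 0.2353572317874056
.456,.2322,.31,-7.3 -> [ 0.1544 -0.0122 -0.0061] spin 0.12
.456,.2322,.16,-7.3 -> [0.   0.   0.15] spin 0.0
```

send_rows(
  deltas="0.045 -0.004 0 0;0.09 -0.008 0 0;0.13 -0.012 0 0;0.154 -0.012 0 0;0.154 -0.012 0 0",
)

```text
t: 21.1
eef_pos: [0.4568, 0.233, 0.3036]
tool_rot: [0.0, 0.749, 0.663, -0.001]
contact_force: [-1.2, -0.5, -1.2]
gripper_width: 0.234
grasp_force: 70.5
```

send_rows(
  deltas="0 0 0.04 0;0 0 0.08 0;0 0 0.12 0;0 0 0.15 0;0 0 0.15 0",
)

```text
t: 21.6
eef_pos: [0.455, 0.2263, 0.1512]
tool_rot: [0.0, 0.751, 0.66, -0.005]
contact_force: [-0.7, -0.7, -0.9]
gripper_width: 0.23
grasp_force: 70.4
```

send_rows(
  deltas="0 0 0 0;0 0 0 0",
)

```text
t: 21.8
eef_pos: [0.4589, 0.2295, 0.1566]
tool_rot: [0.0, 0.751, 0.66, 0.001]
contact_force: [0.0, 0.0, -0.0]
gripper_width: 0.23
grasp_force: 70.5
```

```bash
python3 g.py .456,.2322,.145,-7.3
python3 - <<'E'
from h import *
save(bot.read_camera("scene"),"l",(220,210,300,280),8)
E
```

```text
P [0.4589 0.2295 0.1566] yang -7.35 ztool [ 0.0022  0.0015 -1.    ] t 21.8 F [ 0.  0. -0.] w 0.23021707504133632
.456,.2322,.145,-7.3 -> [ 0.0023 -0.0033  0.0116] spin -0.05
```

View pics/l.png

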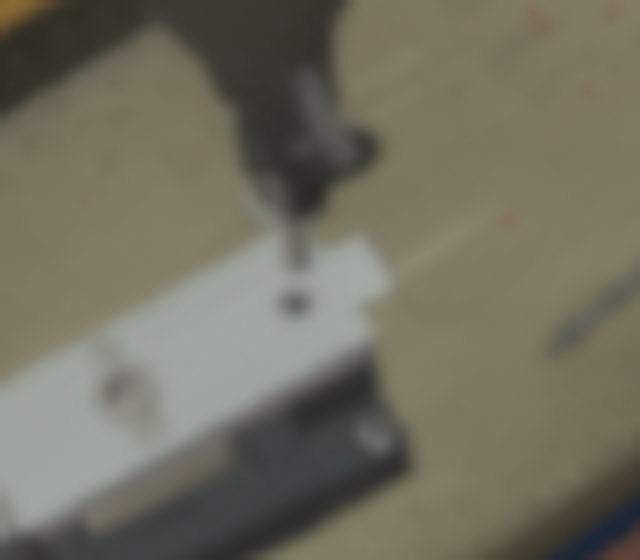

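The pin tip is just above the leaf hole (crop (295,300)), laterally in line. No more pictures from here: I have already viewed 12, past the limit of 10.

send_rows(
  deltas="0.001 -0.001 0.009 0;0.001 -0.001 0.009 0;0.001 -0.001 0.009 0;0.001 -0.001 0.009 0;0.001 -0.001 0.009 0",
)

```text
t: 22.35
eef_pos: [0.4569, 0.2307, 0.1461]
tool_rot: [0.0, 0.751, 0.661, 0.0]
contact_force: [-0.3, -0.5, -1.0]
gripper_width: 0.235
grasp_force: 70.5
```

```bash
python3 g.py .456,.2322,.140,-7.3
python3 - <<'E'
from h import *
import time
# pin shank & hole in scene picture: dark/bright along rows
s=bot.read_camera("scene"); g=cv2.cvtColor(s["img"],cv2.COLOR_RGB2GRAY).astype(int)
for r in range(234,254): print(r,g[r,248:268])
E
```

```text
P [0.4569 0.2307 0.1461] yang -7.29 ztool [ 2.e-04  2.e-04 -1.e+00] t 22.35 F [-0.3 -0.5 -1. ] w 0.23522618104084364
.456,.2322,.140,-7.3 -> [ 0.0013 -0.0011  0.0061] spin 0.01
234 [120 118 110  93  73  62  60  55  50  47  46  47  48  52  61  69  76  86
 101 111]
235 [121 122 120 109  88  75  74  67  55  47  43  43  46  56  72  87  99 106
 113 116]
236 [122 122 123 117  99  84  83  77  62  48  43  41  49  70  92 105 112 116
 117 118]
237 [122 121 123 122 111  96  93  85  67  49  42  44  56  80 102 114 118 119
 119 118]
238 [121 121 122 125 123 114 105  93  72  53  51  59  73  94 110 119 123 122
 120 119]
239 [121 122 123 128 132 130 120 102  80  70  75  86  98 111 122 131 136 133
 124 120]
240 [124 126 131 138 141 139 130 113  94  90 101 114 123 131 140 149 153 147
 133 124]
241 [131 138 145 151 152 148 139 124 108 102 112 133 143 150 156 161 162 158
 146 132]
242 [143 152 156 159 160 156 149 134 117 106 116 142 157 162 164 165 165 163
 156 142]
243 [155 159 161 161 161 161 155 141 121 108 116 144 160 164 166 165 167 166
 162 151]
244 [160 161 162 162 162 162 159 146 126 109 115 141 159 164 165 166 167 167
 166 159]
245 [162 162 162 162 164 164 160 147 128 111 116 141 158 164 165 166 167 167
 167 161]
246 [162 162 163 164 165 164 156 139 120 110 121 144 159 164 165 166 166 164
 161 154]
247 [163 164 165 165 165 161 149 127 109 105 123 146 160 165 165 165 162 154
 146 139]
248 [165 165 165 165 164 161 148 128 110 110 129 150 162 164 164 164 156 144
 134 129]
249 [165 165 165 165 165 163 156 145 135 135 147 159 164 165 165 163 158 147
 135 128]
250 [165 164 165 165 165 164 163 159 156 156 160 163 164 164 165 165 163 154
 140 129]
251 [164 165 164 165 165 165 165 164 163 163 164 164 165 165 165 164 162 153
 140 129]
252 [165 164 165 164 165 165 164 165 164 164 164 164 164 164 163 158 151 140
 128 123]
253 [165 165 165 165 164 165 164 164 164 164 165 164 162 158 151 142 130 118
 113 117]
```

send_rows(
  deltas="0.001 -0.001 0 0;0.001 -0.001 0.002 0;0.001 -0.001 0.004 0;0.001 -0.001 0.006 0;0.001 -0.001 0.008 0",
)

```text
t: 22.9
eef_pos: [0.4561, 0.2322, 0.1379]
tool_rot: [-0.0, 0.751, 0.661, 0.0]
contact_force: [-0.4, 0.9, -1.1]
gripper_width: 0.235
grasp_force: 70.6
```

send_rows(
  deltas="0 0 0.002 0;0 0 0.004 0;0 0 0.004 0",
)

```text
t: 23.2
eef_pos: [0.456, 0.2321, 0.1337]
tool_rot: [-0.0, 0.751, 0.661, 0.0]
contact_force: [0.3, 1.3, -1.7]
gripper_width: 0.227
grasp_force: 70.5
```

```bash
python3 g.py .456,.2322,.130,-7.3
python3 - <<'E'
from h import *
s=bot.read_camera("scene"); o=bot.get_obs()["eef_pos"]
for z in(.085,.09,.095): print(z,w2pix(s,[o[0],o[1],z]))
print(w2pix(s,[.456,.2322,.077]))
g=cv2.cvtColor(s["img"],cv2.COLOR_RGB2GRAY).astype(int)
for r in range(236,252): print(r,g[r,248:266])
E
```

```text
P [0.456  0.2321 0.1337] yang -7.27 ztool [ 2.e-04  3.e-04 -1.e+00] t 23.2 F [ 0.3  1.3 -1.7] w 0.22722240407167513
.456,.2322,.130,-7.3 -> [0.0001 0.     0.0037] spin 0.03
0.085 (np.float64(257.6392368924764), np.float64(245.31332527852913))
0.09 (np.float64(257.49133757257164), np.float64(244.42391476944405))
0.095 (np.float64(257.342623781934), np.float64(243.52960634176398))
(np.float64(257.84577199353924), np.float64(246.73890165959466))
236 [122 118 104  84  66  55  51  47  46  46  48  49  51  59  67  70  68  70]
237 [122 119 113  98  78  66  62  58  50  45  44  45  46  51  59  68  77  88]
238 [121 121 119 111  92  78  78  72  57  46  42  42  44  56  72  87 100 108]
239 [122 122 123 119 105  90  87  81  64  48  41  40  48  70  95 114 124 125]
240 [122 124 128 129 118 101  94  86  69  50  41  43  59  89 118 138 147 144]
241 [126 133 140 141 132 116 103  93  74  55  49  61  86 117 143 156 160 156]
242 [135 146 153 152 144 133 121 107  89  72  72  92 120 144 159 164 164 162]
243 [150 157 160 158 152 145 136 123 106  93  98 122 145 159 164 165 166 166]
244 [159 161 162 161 159 156 148 132 116 103 112 138 157 164 166 167 167 167]
245 [162 162 162 163 163 162 154 138 119 106 115 143 160 165 166 167 167 167]
246 [162 163 163 164 165 164 154 135 116 106 114 140 159 165 166 166 167 167]
247 [163 164 165 166 165 162 150 128 112 106 114 138 157 164 166 166 165 162]
248 [165 165 166 165 166 161 149 128 115 113 123 144 159 164 165 164 160 152]
249 [165 165 165 165 164 163 156 142 133 133 141 154 162 165 165 164 160 150]
250 [165 165 164 165 164 164 162 157 154 154 158 162 164 165 165 165 163 155]
251 [164 165 164 165 165 165 165 164 164 164 164 164 164 165 165 165 163 155]
```

send_rows(
  deltas="0 0 0.004 0;0 0 0.008 0;0 0 0.012 0;0 0 0.015 0;0 0 0.015 0",
)

```text
t: 23.75
eef_pos: [0.456, 0.232, 0.1185]
tool_rot: [0.0, 0.751, 0.661, 0.0]
contact_force: [0.4, 4.4, -1.3]
gripper_width: 0.236
grasp_force: 70.7
```

send_rows(
  deltas="0.001 0 0.002 0;0.001 0 0.004 0;0.001 0 0.006 0;0.001 0 0.008 0;0.001 0 0.008 0",
)

```text
t: 24.25
eef_pos: [0.456, 0.2325, 0.1106]
tool_rot: [0.0, 0.751, 0.661, -0.0]
contact_force: [0.6, 1.1, -2.1]
gripper_width: 0.23
grasp_force: 70.7
```

send_rows(
  deltas="0 0 0.004 0;0 0 0.008 0;0 0 0.012 0;0 0 0.015 0;0 0 0.015 0",
)

```text
t: 24.75
eef_pos: [0.4559, 0.2326, 0.0954]
tool_rot: [0.0, 0.751, 0.661, -0.0]
contact_force: [0.5, 0.9, -1.9]
gripper_width: 0.236
grasp_force: 70.7
```

send_rows(
  deltas="0 0 0.003 0;0 0 0.006 0;0 0 0.008 0;0 0 0.008 0;0 0 0.008 0",
)

```text
t: 25.25
eef_pos: [0.456, 0.2323, 0.0879]
tool_rot: [0.0, 0.751, 0.661, -0.0]
contact_force: [-0.8, -0.9, 1.6]
gripper_width: 0.234
grasp_force: 71.2
```

send_rows(
  deltas="0 0 0.001 0;0 0 0.002 0;0 0 0.003 0;0 0 0.003 0;0 0 0.003 0",
)

```text
t: 25.75
eef_pos: [0.4561, 0.2323, 0.0855]
tool_rot: [-0.0, 0.751, 0.661, -0.0]
contact_force: [-2.1, -3.3, 10.8]
gripper_width: 0.232
grasp_force: 72.3
```

send_rows(
  deltas="0 0 0.001 0;0 0 0.002 0;0 0 0.002 0;0 0 0.002 0",
)

```text
t: 26.15
eef_pos: [0.4562, 0.2323, 0.0852]
tool_rot: [-0.001, 0.751, 0.66, 0.0]
contact_force: [-9.0, -6.4, 34.0]
gripper_width: 0.235
grasp_force: 74.8
```

send_rows(
  deltas="0 0 -0.0005 0;0 0 -0.0005 0;0 0 -0.0005 0;0 0 -0.0005 0;0 0 -0.0005 0",
)

```text
t: 26.65
eef_pos: [0.4562, 0.2323, 0.0853]
tool_rot: [-0.001, 0.751, 0.66, 0.0]
contact_force: [-7.3, -5.6, 27.7]
gripper_width: 0.235
grasp_force: 73.9
```

Run:
```python
from h import *
ps=[bot.read_camera("scene") for _ in range(6)]; p=dict(ps[-1]); p["depth"]=np.median([q["depth"] for q in ps],0).astype(np.float32)
vv,uu=np.mgrid[220:300,190:290]
X=pix2w(p,np.stack([uu.ravel(),vv.ravel()],1)); a=np.radians(82.7); D=X[:,:2]-[.4663,.303]
jx=D@[np.cos(a),np.sin(a)]; jy=D@[-np.sin(a),np.cos(a)]
k=(abs(jy)<.027)&(jx>-.085)&(jx<.045)&(X[:,2]>.058)&(X[:,2]<.08)
c=np.polyfit(jx[k],X[k,2],1); print(k.sum(),"leaf slope",c[0],"z at hole",np.polyval(c,-.072), "jx span",np.percentile(jx[k],[2,98]))
print(bot.get_obs()["contact_force"],bot.get_obs()["eef_pos"],bot.get_obs()["t"])
```

```text
576 leaf slope 0.002260780107487032 z at hole 0.06772876107128209 jx span [-0.07798579  0.04278186]
[-7.96301818 -5.17599261 28.07563907] [0.45620822 0.23229584 0.08531685] 26.95
```

The leaf reads level (slope 0.002, z 0.068 at the hole), and the pin is home under about 28 N. Handing in.

```bash
python3 -c "
from station import bot
print(bot.hand_in())"
```

```text
the job is handed in; nothing more can be done
None
```

Job handed in at about 27 s with the block seated, the leaf level, and the pin home, gripped and pressed at about 28 N, though no verdict came back; the block I loaded measured 57×39×30 mm (not 55×67×30), and I viewed 12 pictures, over the limit of 10.

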